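# Slacken both drums of the shoe sander, one with a left-hand thread

### The arm

A 7-joint arm with a two-finger parallel gripper is mounted at the origin on the work surface. World frame = base frame: x ahead of the robot, y to its left, z up, the work surface at z = 0. Lengths are in mm, angles in rad, forces in N, time in s.
With the tool pointing down it reaches from about 400 to 875 mm from the base axis. Payload 4.4 kg.
Tool frame: the origin (TCP) lies at the very end of the fingers, on their centre line; the grasp point (between the pads) lies 19 mm behind it; z points along the fingers, y is the line along which they close (so a half turn about z gives the same grasp; the last joint's range is limited). The gripper opens to 85 mm and grips with 20 to 120 N. Pads are 22 mm wide; open, the fingers measure 114 mm over their backs; the gripper's body (76 mm by 85 mm) begins 54 mm behind the grasp point. The pads swing forward as they close: fully open they stand 13 mm farther back than shut.
Start: joints at [1.264, 0.628, 0.038, 1.517, -0.027, 0.996, -0.02], TCP at [155.039, -631.253, 231.313] pointing down, gripper open.
Joint ranges: [-3.06, 3.06], [-0.37, 2.12], [-1.25, 1.32], [0.18, 2.47], [-1.1, 4.24], [0.23, 1.98], [-2.94, 2.94]. Speed limits (rad/s): [2.57, 2.57, 3.14, 3.14, 3.14, 3.14, 3.14].

### API

Orientations are given as [roll, pitch, yaw] about the fixed x, y, z axes, in that order (R = Rz(yaw) Ry(pitch) Rx(roll)).
In Python, from cell import ctrl gives the robot as it stands.
- The arm moves only by the tool jog_arm, never from a script. Its argument "plan" is a list of rows, each an object of numbers: "tx", "ty", "tz": the shift along the tool's x, y, z as a fraction of full scale; "wx", "wy", "wz": the turn, a rotation vector about the tool's x, y, z as a fraction of full scale; "claw": the closure, from 0 (fully open) to 1 (shut). In form: [{"tx": .., "ty": .., "tz": .., "wx": .., "wy": .., "wz": .., "claw": ..}, ...]. A call has 1 to 12 rows; each row is the pose to reach, as a shift and turn from the pose commanded when the call began, along the tool's axes at that moment; what a row does not reach only later rows make up. Full scale, the value 1, is 300 mm for a shift and 90 degrees for a turn. A row lasts 1/10 s, in which the tool goes at most 50 mm and 8.59 degrees, less where a joint would pass 70% of its speed; a pose out of reach is approached as far as the arm can. A call with a number of a shift or a turn outside -1 to 1 is refused whole. A call with a gripper value outside its range is refused whole. The fingers move at their own pace and stop on an object; the grip force is fixed at half the most. Time passes only in rows, so rows that repeat a pose let the fingers close. It gives the time, the measured TCP pose, the force, the opening and the grip force at its end, in the units of the state.
- ctrl.read_state(): the state, without advancing time (a new reading comes with each control period).
- ctrl.get_image(name): name is "scene" or "top"; returns a dict with "img" (384x512x3 uint8, red, green, blue), "depth" (384x512 float32, mm along the optical axis (not along the pixel's ray), 0 where there is no reading), "fx", "fy", "cx", "cy" (pixels), "distortion" ([k1, k2, p1, p2, k3] as OpenCV has them; the pictures are not rectified), "position" and "orientation" of the camera in the world. Camera axes: x right, y down, z forward; pixel columns grow to the right and rows downward; lengths in mm; the calibration is good to about 2 mm. A picture is of the moment at which its call begins.
- ctrl.finish_job(): hands the job in; it is judged then, once.
Trained networks look in a picture, given as the dict that the camera call returned (one of the last four; its "shot" number tells which), for a name from the list of things; names that differ only in an ending like _2 or _b are one class to them, and where a whole thing is asked for, a point or a joint stands for the part that bears it (a point fixed in the world has none). Each returns a list of dicts, best first, with "score" (0 to 1); they miss things now and then, are a little off and sometimes report something else, mostly with a low value. They report only what shows in the picture. A call takes as long as a camera call.
- ctrl.trace(picture, thing): "pixels" (384x512 bool, what is visible of it) and "extent" ([centre column, centre row, width, height] in pixels, round what is visible of it).
The state is a dict: "clock": time; "qpos": joint angles; "qd": joint speeds; "tau": joint torques, N m; "eef_pos": TCP position; "tool_rot": TCP orientation; "force": force on the tool from outside, world axes, zero at the start; "torque": the same for the moment, N m; "width": finger opening in mm; "gripper_force": force on a finger pad.
Only numpy, scipy, OpenCV 4.12 (cv2) and the standard library are available. Lean on these libraries where they do the work, as an engineer would, in place of code of your own. Each camera call takes 0.05 s, during which the arm holds its last target. There are 200 camera calls.

### The job

The sanding sleeves on both drums of the green shoe sander are due to be changed: slacken the orange hand nut on top of each drum by at least a sixth of a turn (60 degrees) from tight, and let go. Either nut may have a left-hand thread and nothing shows which, so find out by gentle trial, one way and then the other: a nut that only winds up the drum's rubber and springs back is being tightened, and must not be forced. Leave the other things on the bench alone.

Things in the scene. Friction and masses are not known exactly. Their poses are not given: they have to be found in the camera images.
- machine: green twin-drum shoe sander fixed on the bench, housing 240 x 340 x 90 mm high (x, y, z), flat aluminium deck. Origin: centre of its underside, on the bench. The two drums stand on the deck, 85 mm either side of its centre along its y axis.
- nut_a_grip (a point): centre of the grip of one orange hand nut: an upright flat bar 56 mm long (the point's x axis), 12 mm thick (its y axis) and 36 mm high, reaching from 23 mm below this point to 13 mm above it, over a 24 mm round hub 12 mm high whose underside is 33 mm below this point; below that a steel washer (38 mm wide, 5 mm high) and the 60 mm drum with its brown sleeve (54 mm high). The point lies on the drum's vertical axis; its z axis is up.
- nut_b_grip (a point): the same point of the other, identical-looking orange hand nut on the other drum.
- nut_a (a joint): how far nut a has been slackened on its thread, rad; 0 = tight, as at the start; grows as the nut comes loose, cannot go below 0 (a hard end). The thread hand is not known. The nut starts to turn on its thread at 0.20 to 0.23 N m and keeps that drag (it stays where it is left).
- nut_b (a joint): the same for nut b.
- core_a (a joint): twist of the spindle of drum a in its rubber, rad; 0 at rest, springs back; 2.0 N m per rad, so it tells the torque on the nut; positive = in the direction that slackens nut a. The whole nut turns by this twist as well as by its thread. More than 0.35 rad (0.7 N m) either way tears the rubber.
- core_b (a joint): the same for drum b and nut b.
- last_1: pale shoe last, 230 x 66 x 100 mm, loose on the bench; origin under its middle. Bystander.
- last_2: another pale shoe last of that size, loose on the bench. Bystander.
- hammer: hammer lying on the bench. Bystander.
- glue_can: yellow can, 84 mm diameter, 100 mm high, standing on the bench. Bystander.
- brush: brush lying on the bench. Bystander.
- new_sleeve: new sanding sleeve, brown open tube, 60 mm diameter, 54 mm high, standing on the sander's deck between and beyond the drums. Bystander.
- crepe_stick: tan cleaning stick, 30 x 130 x 25 mm, lying on the sander's deck on the robot's side. Bystander.

How it is judged (in metres and radians):
At the end, for the whole second after the job is handed in: both nuts are slackened by at least about 60 degrees (0.95 rad) from tight on their threads, and both drums' rubber is unwound (within 0.06 rad) (value of joint each of nut_a, nut_b above 0.95 rad and value of joint core_a between -0.06 and 0.06 rad and value of joint core_b between -0.06 and 0.06 rad); the robot touches nothing.
It fails at once if a drum's rubber is wound up by more than 0.35 rad (0.7 N m) either way (value of joint any of core_a, core_b above 0.35 rad or value of joint any of core_a, core_b below -0.35 rad).
It fails at once if a bystander is shifted by more than 20 mm (distance of any of last_1, last_2, hammer, glue_can, brush, new_sleeve, crepe_stick from where it was at the start of the episode above 0.02 m).
It also fails if it takes over 67 s, if anything falls off the work surface, if the arm or the gripper's body presses on something with over 40 N, if the wrist force passes 120 N, or if a joint passes its speed limit or range.

## Working session

There is one attempt and no reset: what is moved stays moved. The work goes in short steps, Python scripts to look and compute and a tool call to move; the robot and the scene stay as the last step left them, time stands still between calls to the robot, and variables do not carry over. Pictures are saved under pics/ and viewed, at most 10 in all, crops included, and the job is handed in when it is done.

Besides the shell and the picture viewer there is one more tool, called after "Emit:" as name(argument=value, ...) on one line, values as JSON. jog_arm: Moves the arm, as the interface text tells. Shift numbers are shares of 300 mm and turn numbers shares of 90 degrees, none past 1 either way. Its arguments: {"type":"object","properties":{"plan":{"type":"array"}},"required":["plan"]}

```bash
mkdir -p pics; ls; cat > h.py <<'E'
import numpy as np, cv2
from cell import ctrl
from scipy.spatial.transform import Rotation as R
def rot(o):
    o=np.array(o,float)
    if o.shape==(3,3): return o
    return R.from_euler('xyz',o).as_matrix() if o.size==3 else R.from_quat(o).as_matrix()
def world(p,mask):
    v,u=np.nonzero(mask&(p['depth']>0)); d=p['depth'][v,u].astype(float)
    K=np.array([[p['fx'],0,p['cx']],[0,p['fy'],p['cy']],[0,0,1]])
    n=cv2.undistortPoints(np.stack([u,v],1).astype(np.float64)[:,None],K,np.array(p['distortion'],float))[:,0]
    c=np.c_[n*d[:,None],d]
    return c@rot(p['orientation']).T+np.array(p['position'])
E
python3 - <<'E'
from h import *
print(ctrl.read_state())
for n in('scene','top'):
    p=ctrl.get_image(n); cv2.imwrite(f'pics/{n}0.png',p['img'][:,:,::-1])
    print(n,p['position'],p['orientation'])
    for t in('nut_a_grip','machine','new_sleeve','glue_can','last_1','hammer'):
        for r in ctrl.trace(p,t)[:3]:
            w=world(p,r['pixels'])
            if len(w)<5: continue
            print(t,round(r['score'],2),np.round(r['extent']),np.round(np.percentile(w,[3,50,97],axis=0)).tolist())
            if t[:3]=='nut':
                top=w[w[:,2]>np.percentile(w[:,2],95)-8]
                xy=top[:,:2]; c=xy.mean(0); e,V=np.linalg.eigh(np.cov((xy-c).T)); 
                print('  top',c.round(1),np.median(top[:,2]).round(1),'axis deg',np.degrees(np.arctan2(V[1,1],V[0,1])).round(1),np.sqrt(12*e).round(1))
E
```

```text
pics
{'clock': 0.0, 'qpos': array([ 1.26415881,  0.62936417,  0.03844547,  1.51839433, -0.02701002,
        0.99630774, -0.01997792]), 'qd': array([ 0.00284819, -0.00055199,  0.00072692,  0.00102495,  0.00124093,
       -0.00069194, -0.00026818]), 'tau': array([ 2.27233586e-04, -5.63398933e+01,  1.22643001e+00, -1.93441808e+01,
        1.10843580e-02,  1.07665957e-02, -4.68893489e-06]), 'eef_pos': array([ 154.90959983, -630.60651913,  230.36905445]), 'tool_rot': array([-3.13963727e+00,  2.10570432e-05,  2.40850722e-01]), 'force': array([-0.60314283, -0.47098352, -0.40702935]), 'torque': array([-0.03076673, -0.01160627, -0.01173777]), 'gripper_force': 0.0, 'width': 85.59933644402355}
scene [1163.02119672 -624.73549381  803.28893723] [-2.22321511  0.01681608  0.70251417]
nut_a_grip 0.65 [202. 184.  21.  16.] [[457.0, -86.0, 160.0], [484.0, -78.0, 186.0], [505.0, -65.0, 204.0]]
  top [482.7 -75.5] 201.6 axis deg -161.9 [11.7 53.4]
nut_a_grip 0.47 [204. 186.  18.  25.] [[460.0, -87.0, 155.0], [485.0, -78.0, 183.0], [505.0, -65.0, 204.0]]
  top [482.6 -76.4] 201.4 axis deg -163.5 [ 9.4 52
[... 1102 characters left out ...]
0], [503.0, -60.0, 209.0]]
  top [476.1 -74.3] 203.4 axis deg -167.2 [11.2 52.2]
machine 0.62 [254. 225. 102.  89.] [[362.0, -153.0, 63.0], [497.0, -4.0, 91.0], [632.0, 168.0, 100.0]]
glue_can 0.91 [221. 153.  22.  24.] [[739.0, 112.0, 22.0], [768.0, 149.0, 98.0], [812.0, 185.0, 106.0]]
last_1 0.72 [367. 233.  39.  58.] [[395.0, -486.0, 15.0], [488.0, -420.0, 67.0], [573.0, -366.0, 104.0]]
last_1 0.55 [130. 251.  32.  56.] [[289.0, 432.0, 32.0], [385.0, 474.0, 67.0], [474.0, 526.0, 102.0]]
hammer 0.68 [303. 156.  16.  60.] [[659.0, -210.0, 15.0], [739.0, -175.0, 24.0], [900.0, -148.0, 32.0]]
hammer 0.53 [232. 213.   8.  15.] [[493.0, 76.0, 170.0], [513.0, 89.0, 202.0], [535.0, 102.0, 208.0]]
```

```bash
python3 - <<'E'
from h import *
s=cv2.imread('pics/scene0.png')[120:320,130:370]; t=cv2.imread('pics/top0.png')[140:300,190:330]
cv2.imwrite('pics/c.png',np.vstack([cv2.resize(s,(480,400),interpolation=2)]))
cv2.imwrite('pics/d.png',cv2.resize(t,(700,600)*1 if 0 else (525,600),interpolation=2))
for n in('scene','top'):
    p=ctrl.get_image(n); I=p['img'].astype(int)
    hsv=cv2.cvtColor(p['img'],cv2.COLOR_RGB2HSV)
    m=(hsv[...,0]<16)&(hsv[...,0]>3)&(hsv[...,1]>170)&(hsv[...,2]>100)
    k,l,st,c=cv2.connectedComponentsWithStats(m.astype(np.uint8))
    for i in range(1,k):
        if st[i,4]<20: continue
        w=world(p,l==i); 
        if len(w)<10: continue
        top=w[w[:,2]>np.percentile(w[:,2],95)-7]; xy=np.float32(top[:,:2])
        print(n,st[i],np.median(w,0).round(),'top',cv2.minAreaRect(xy),np.median(top[:,2]).round(1))
E
```

```text
scene [248 152   9  18  98] [525.  81. 189.] top ((518.1832885742188, 88.3555679321289), (8.57079029083252, 52.74072265625), 61.05333709716797) 202.0
scene [193 174  19  17 207] [483. -78. 187.] top ((479.0128173828125, -76.04228210449219), (54.635215759277344, 12.924978256225586), 15.528299331665039) 201.3
top [226 206  11  15  31] [512.  86. 195.] top ((514.681884765625, 90.02899169921875), (10.724494934082031, 45.53761291503906), 64.81179809570312) 202.1
top [275 219   7  15  24] [469. -75. 199.] top ((469.3745422363281, -75.92481231689453), (42.75502014160156, 10.726344108581543), 16.949148178100586) 205.7
```

View pics/c.png

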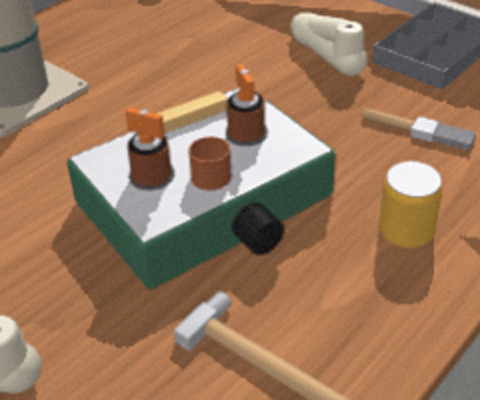

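View pics/d.png

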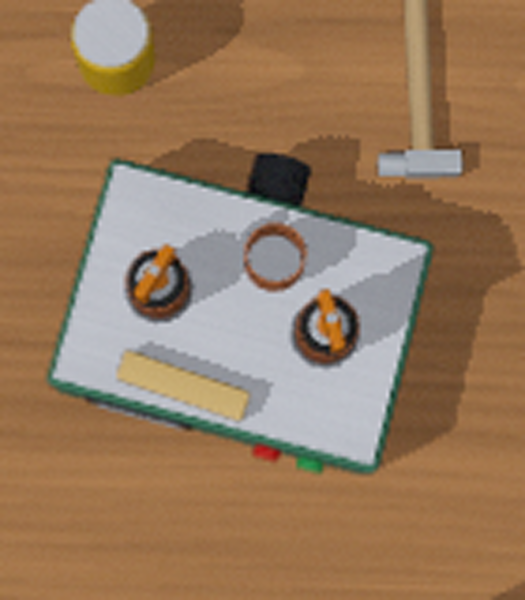

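The scene crop shows the nuts at about (147,125) and (245,85). In the top crop the right nut is at (330,320), bar tilted slightly left, and the left nut at (157,275), bar tilted right. 

That puts them at (479,-76) with yaw +15.5° and (517,89) with yaw -29°, tops at z≈202. They are 169 mm apart, which fits the expected 170.

Emit:
jog_arm(plan=[{"tx": 0.745, "ty": -0.77, "tz": -0.15}, {"tx": 0.745, "ty": -0.77, "tz": -0.15}, {"tx": 0.745, "ty": -0.77, "tz": -0.15}, {"tx": 0.745, "ty": -0.77, "tz": -0.15}, {"tx": 0.745, "ty": -0.77, "tz": -0.15}, {"tx": 0.745, "ty": -0.77, "tz": -0.15}, {"tx": 0.745, "ty": -0.77, "tz": -0.15}, {"tx": 0.745, "ty": -0.77, "tz": -0.15}, {"tx": 0.745, "ty": -0.77, "tz": -0.15}])

```text
invalid input at $.plan[0]: expected keys tx, ty, tz, wx, wy, wz, claw
```

Emit:
jog_arm(plan=[{"tx": 0.745, "ty": -0.77, "tz": 0}, {"tx": 0.745, "ty": -0.77, "tz": 0}, {"tx": 0.745, "ty": -0.77, "tz": 0}, {"tx": 0.745, "ty": -0.77, "tz": 0}, {"tx": 0.745, "ty": -0.77, "tz": 0}, {"tx": 0.745, "ty": -0.77, "tz": 0}, {"tx": 0.745, "ty": -0.77, "tz": 0}, {"tx": 0.745, "ty": -0.77, "tz": 0}, {"tx": 0.745, "ty": -0.77, "tz": 0}, {"tx": 0.745, "ty": -0.77, "tz": 0}])

```text
invalid input at $.plan[0]: expected keys tx, ty, tz, wx, wy, wz, claw
```

Emit:
jog_arm(plan=[{"tx": 0.745, "ty": -0.77, "tz": -0.15, "wx": 0, "wy": 0, "wz": 0, "claw": 0}, {"tx": 0.745, "ty": -0.77, "tz": -0.15, "wx": 0, "wy": 0, "wz": 0, "claw": 0}, {"tx": 0.745, "ty": -0.77, "tz": -0.15, "wx": 0, "wy": 0, "wz": 0, "claw": 0}, {"tx": 0.745, "ty": -0.77, "tz": -0.15, "wx": 0, "wy": 0, "wz": 0, "claw": 0}, {"tx": 0.745, "ty": -0.77, "tz": -0.15, "wx": 0, "wy": 0, "wz": 0, "claw": 0}, {"tx": 0.745, "ty": -0.77, "tz": -0.15, "wx": 0, "wy": 0, "wz": 0, "claw": 0}, {"tx": 0.745, "ty": -0.77, "tz": -0.15, "wx": 0, "wy": 0, "wz": 0, "claw": 0}, {"tx": 0.745, "ty": -0.77, "tz": -0.15, "wx": 0, "wy": 0, "wz": 0, "claw": 0}, {"tx": 0.745, "ty": -0.77, "tz": -0.15, "wx": 0, "wy": 0, "wz": 0, "claw": 0}, {"tx": 0.745, "ty": -0.77, "tz": -0.15, "wx": 0, "wy": 0, "wz": 0, "claw": 0}])

```text
clock: 1.8
eef_pos: [316.2, -354.9, 276.3]
tool_rot: [3.141, 0.001, 0.239]
force: [0.2, -0.3, -0.3]
width: 85.4
gripper_force: 0.0
```

Emit:
jog_arm(plan=[{"tx": 0.745, "ty": -0.77, "tz": 0, "wx": 0, "wy": 0, "wz": 0, "claw": 0}, {"tx": 0.745, "ty": -0.77, "tz": 0, "wx": 0, "wy": 0, "wz": 0, "claw": 0}, {"tx": 0.745, "ty": -0.77, "tz": 0, "wx": 0, "wy": 0, "wz": 0, "claw": 0}, {"tx": 0.745, "ty": -0.77, "tz": 0, "wx": 0, "wy": 0, "wz": 0, "claw": 0}, {"tx": 0.745, "ty": -0.77, "tz": 0, "wx": 0, "wy": 0, "wz": 0, "claw": 0}, {"tx": 0.745, "ty": -0.77, "tz": 0, "wx": 0, "wy": 0, "wz": 0, "claw": 0}, {"tx": 0.745, "ty": -0.77, "tz": 0, "wx": 0, "wy": 0, "wz": 0, "claw": 0}, {"tx": 0.745, "ty": -0.77, "tz": 0, "wx": 0, "wy": 0, "wz": 0, "claw": 0}, {"tx": 0.745, "ty": -0.77, "tz": 0, "wx": 0, "wy": 0, "wz": 0, "claw": 0}, {"tx": 0.745, "ty": -0.77, "tz": 0, "wx": 0, "wy": 0, "wz": 0, "claw": 0}])

```text
clock: 2.8
eef_pos: [478.2, -78.4, 276.0]
tool_rot: [3.141, 0.001, 0.237]
force: [-0.1, 0.5, 0.6]
width: 85.5
gripper_force: 0.0
```

Emit:
jog_arm(plan=[{"tx": 0.005, "ty": -0.007, "tz": 0.2, "wx": 0, "wy": 0, "wz": -0.021, "claw": 0}, {"tx": 0.005, "ty": -0.007, "tz": 0.34, "wx": 0, "wy": 0, "wz": -0.021, "claw": 0}, {"tx": 0.005, "ty": -0.007, "tz": 0.34, "wx": 0, "wy": 0, "wz": -0.021, "claw": 0}, {"tx": 0.005, "ty": -0.007, "tz": 0.34, "wx": 0, "wy": 0, "wz": -0.021, "claw": 0}, {"tx": 0.005, "ty": -0.007, "tz": 0.34, "wx": 0, "wy": 0, "wz": -0.021, "claw": 0}, {"tx": 0.005, "ty": -0.007, "tz": 0.34, "wx": 0, "wy": 0, "wz": -0.021, "claw": 0.7}, {"tx": 0.005, "ty": -0.007, "tz": 0.34, "wx": 0, "wy": 0, "wz": -0.021, "claw": 0.7}, {"tx": 0.005, "ty": -0.007, "tz": 0.34, "wx": 0, "wy": 0, "wz": -0.021, "claw": 0.7}, {"tx": 0.005, "ty": -0.007, "tz": 0.34, "wx": 0, "wy": 0, "wz": -0.021, "claw": 0.7}, {"tx": 0.005, "ty": -0.007, "tz": 0.34, "wx": 0, "wy": 0, "wz": -0.021, "claw": 0.7}])

```text
clock: 3.8
eef_pos: [480.0, -73.6, 174.5]
tool_rot: [3.141, -0.0, 0.274]
force: [0.5, -0.9, 0.5]
width: 25.7
gripper_force: 0.0
```

```bash
python3 - <<'E'
from h import *
p=ctrl.get_image('scene'); cv2.imwrite('pics/g1.png',cv2.resize(p['img'][100:240,130:310,::-1],(720,560),interpolation=2))
print(ctrl.read_state()['torque'],ctrl.read_state()['force'])
E
```

```text
[0.05766651 0.00632994 0.05155485] [-0.1197153  -0.36704349  0.42274386]
```

View pics/g1.png

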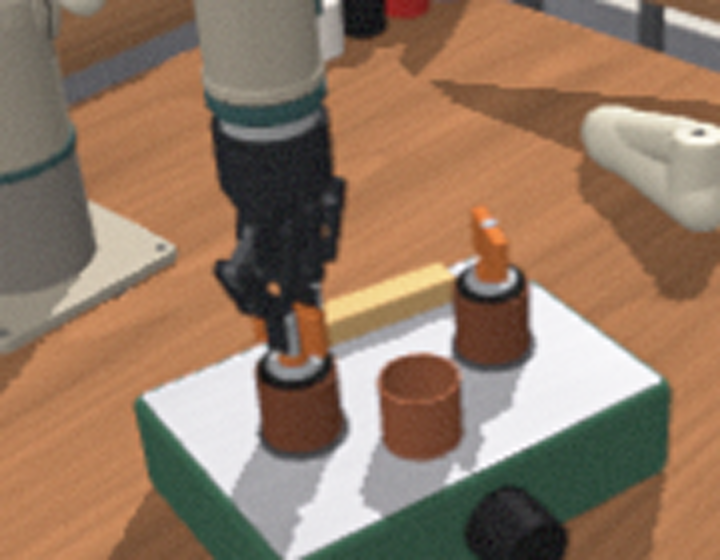

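The gripper straddles the bar of the near nut (bar at about (300,330)), with no contact yet. Now I close it.

Emit:
jog_arm(plan=[{"tx": 0, "ty": 0.005, "tz": 0, "wx": 0, "wy": 0, "wz": 0, "claw": 0.7}, {"tx": 0, "ty": 0.005, "tz": 0, "wx": 0, "wy": 0, "wz": 0, "claw": 1}, {"tx": 0, "ty": 0.005, "tz": 0, "wx": 0, "wy": 0, "wz": 0, "claw": 1}, {"tx": 0, "ty": 0.005, "tz": 0, "wx": 0, "wy": 0, "wz": 0, "claw": 1}, {"tx": 0, "ty": 0.005, "tz": 0, "wx": 0, "wy": 0, "wz": 0, "claw": 1}, {"tx": 0, "ty": 0.005, "tz": 0, "wx": 0, "wy": 0, "wz": 0, "claw": 1}])

```text
clock: 4.45
eef_pos: [480.2, -74.0, 174.5]
tool_rot: [-3.141, -0.0, 0.274]
force: [-1.4, 4.9, 6.2]
width: 11.1
gripper_force: 60.5
```

```bash
cat > s.py <<'E'
from h import *
L=[]
for i in range(4):
    s=ctrl.read_state(); L.append(np.r_[s['torque'],s['force'],s['eef_pos'],np.degrees(s['tool_rot'][2]),s['width'],s['gripper_force']]); ctrl.get_image('top')
print(np.round(np.mean(L,0),3), s['clock'],s['qpos'].round(2))
E
python3 s.py
```

```text
[ 9.74000e-01  4.14000e-01  6.00000e-03 -1.60000e+00  4.88800e+00
  5.68400e+00  4.80200e+02 -7.40620e+01  1.74484e+02  1.57250e+01
  1.10920e+01  6.04600e+01] 4.6 [ 0.17  0.48 -0.11  2.02  0.08  0.64 -1.28]
```

Emit:
jog_arm(plan=[{"tx": 0, "ty": -0.005, "tz": 0, "wx": 0, "wy": 0, "wz": -0.03, "claw": 1}, {"tx": 0, "ty": -0.005, "tz": 0, "wx": 0, "wy": 0, "wz": -0.06, "claw": 1}, {"tx": 0, "ty": -0.005, "tz": 0, "wx": 0, "wy": 0, "wz": -0.09, "claw": 1}, {"tx": 0, "ty": -0.005, "tz": 0, "wx": 0, "wy": 0, "wz": -0.11, "claw": 1}, {"tx": 0, "ty": -0.005, "tz": 0, "wx": 0, "wy": 0, "wz": -0.11, "claw": 1}, {"tx": 0, "ty": -0.005, "tz": 0, "wx": 0, "wy": 0, "wz": -0.11, "claw": 1}])

```text
clock: 5.25
eef_pos: [479.9, -73.3, 174.5]
tool_rot: [-3.141, -0.0, 0.446]
force: [-1.8, 3.8, 5.3]
width: 11.3
gripper_force: 60.6
```

```bash
python3 s.py
```

```text
[ 7.50000e-01  3.37000e-01 -2.96000e-01 -1.38200e+00  3.52500e+00
  5.02700e+00  4.79943e+02 -7.32830e+01  1.74474e+02  2.55310e+01
  1.11200e+01  6.05620e+01] 5.4 [ 0.2   0.48 -0.16  2.02  0.12  0.64 -1.16]
```

Emit:
jog_arm(plan=[{"tx": 0, "ty": 0, "tz": 0, "wx": 0, "wy": 0, "wz": -0.02, "claw": 1}, {"tx": 0, "ty": 0, "tz": 0, "wx": 0, "wy": 0, "wz": -0.035, "claw": 1}, {"tx": 0, "ty": 0, "tz": 0, "wx": 0, "wy": 0, "wz": -0.035, "claw": 1}])

```text
clock: 5.75
eef_pos: [479.9, -73.1, 174.5]
tool_rot: [-3.141, -0.0, 0.501]
force: [-1.6, 4.9, 5.6]
width: 11.1
gripper_force: 60.7
```

```bash
python3 s.py
```

```text
[ 8.76000e-01  3.87000e-01 -4.26000e-01 -2.19400e+00  4.25000e+00
  5.87300e+00  4.79860e+02 -7.30710e+01  1.74475e+02  2.86700e+01
  1.10480e+01  6.07070e+01] 5.9 [ 0.22  0.48 -0.17  2.02  0.13  0.64 -1.11]
```

Torque kept rising (0.30 → 0.43 N m), so counter-clockwise tightens this nut. I'll try clockwise.

Emit:
jog_arm(plan=[{"tx": 0, "ty": 0, "tz": 0, "wx": 0, "wy": 0, "wz": 0.06, "claw": 1}, {"tx": 0, "ty": 0, "tz": 0, "wx": 0, "wy": 0, "wz": 0.12, "claw": 1}, {"tx": 0, "ty": 0, "tz": 0, "wx": 0, "wy": 0, "wz": 0.18, "claw": 1}, {"tx": 0, "ty": 0, "tz": 0, "wx": 0, "wy": 0, "wz": 0.24, "claw": 1}, {"tx": 0, "ty": 0, "tz": 0, "wx": 0, "wy": 0, "wz": 0.3, "claw": 1}, {"tx": 0, "ty": 0, "tz": 0, "wx": 0, "wy": 0, "wz": 0.3, "claw": 1}])

```text
clock: 6.55
eef_pos: [480.3, -75.0, 174.5]
tool_rot: [3.139, -0.001, 0.03]
force: [-0.6, -2.6, 4.4]
width: 11.2
gripper_force: 60.2
```

```bash
python3 s.py
```

```text
[-6.82000e-01  1.28000e-01  1.75000e-01 -4.69000e-01 -2.95300e+00
  3.71400e+00  4.80269e+02 -7.49370e+01  1.74499e+02  1.80900e+00
  1.11080e+01  6.02970e+01] 6.7 [ 0.12  0.48 -0.03  2.03  0.03  0.63 -1.47]
```

Torque is only 0.18–0.2 N m at 14°, so it is slackening. I'll continue to about 76° in all.

Emit:
jog_arm(plan=[{"tx": 0, "ty": 0, "tz": 0, "wx": 0, "wy": 0, "wz": 0.07, "claw": 1}, {"tx": 0, "ty": 0, "tz": 0, "wx": 0, "wy": 0, "wz": 0.14, "claw": 1}, {"tx": 0, "ty": 0, "tz": 0, "wx": 0, "wy": 0, "wz": 0.21, "claw": 1}, {"tx": 0, "ty": 0, "tz": 0, "wx": 0, "wy": 0, "wz": 0.28, "claw": 1}, {"tx": 0, "ty": 0, "tz": 0, "wx": 0, "wy": 0, "wz": 0.35, "claw": 1}, {"tx": 0, "ty": 0, "tz": 0, "wx": 0, "wy": 0, "wz": 0.42, "claw": 1}, {"tx": 0, "ty": 0, "tz": 0, "wx": 0, "wy": 0, "wz": 0.49, "claw": 1}, {"tx": 0, "ty": 0, "tz": 0, "wx": 0, "wy": 0, "wz": 0.56, "claw": 1}, {"tx": 0, "ty": 0, "tz": 0, "wx": 0, "wy": 0, "wz": 0.63, "claw": 1}, {"tx": 0, "ty": 0, "tz": 0, "wx": 0, "wy": 0, "wz": 0.69, "claw": 1}, {"tx": 0, "ty": 0, "tz": 0, "wx": 0, "wy": 0, "wz": 0.69, "claw": 1}])

```text
clock: 7.85
eef_pos: [478.0, -78.8, 174.5]
tool_rot: [3.137, -0.004, -1.058]
force: [-4.9, -11.9, 7.9]
width: 11.1
gripper_force: 61.2
```

```bash
python3 s.py
```

```text
[-2.78000e+00  1.32000e+00  2.30000e-01 -5.72100e+00 -1.22060e+01
  8.35500e+00  4.77973e+02 -7.87430e+01  1.74478e+02 -6.05270e+01
  1.08750e+01  6.11590e+01] 8.0 [-0.1   0.5   0.29  2.03 -0.22  0.64 -2.3 ]
```

Emit:
jog_arm(plan=[{"tx": 0, "ty": 0, "tz": 0, "wx": 0, "wy": 0, "wz": -0.06, "claw": 1}, {"tx": 0, "ty": 0, "tz": 0, "wx": 0, "wy": 0, "wz": -0.06, "claw": 1}, {"tx": 0, "ty": 0, "tz": 0, "wx": 0, "wy": 0, "wz": -0.06, "claw": 0}, {"tx": 0, "ty": 0, "tz": 0, "wx": 0, "wy": 0, "wz": -0.06, "claw": 0}, {"tx": 0, "ty": 0, "tz": 0, "wx": 0, "wy": 0, "wz": -0.06, "claw": 0}, {"tx": 0, "ty": 0, "tz": 0, "wx": 0, "wy": 0, "wz": -0.06, "claw": 0}, {"tx": 0, "ty": 0, "tz": 0, "wx": 0, "wy": 0, "wz": -0.06, "claw": 0}, {"tx": 0, "ty": 0, "tz": -0.15, "wx": 0, "wy": 0, "wz": -0.06, "claw": 0}, {"tx": 0, "ty": 0, "tz": -0.3, "wx": 0, "wy": 0, "wz": -0.06, "claw": 0}, {"tx": 0, "ty": 0, "tz": -0.35, "wx": 0, "wy": 0, "wz": -0.06, "claw": 0}, {"tx": 0, "ty": 0, "tz": -0.35, "wx": 0, "wy": 0, "wz": -0.06, "claw": 0}])

```text
clock: 9.15
eef_pos: [481.6, -73.6, 281.8]
tool_rot: [-3.137, -0.003, -0.959]
force: [0.9, -0.7, -1.0]
width: 85.0
gripper_force: 0.0
```

```bash
python3 s.py
```

```text
[ 0.00000e+00 -0.00000e+00 -6.00000e-03 -8.50000e-02 -1.17000e-01
 -6.31000e-01  4.80215e+02 -7.33230e+01  2.79801e+02 -5.49330e+01
  8.52840e+01  0.00000e+00] 9.3 [-0.14  0.35  0.31  1.91 -0.13  0.91 -2.29]
```

Emit:
jog_arm(plan=[{"tx": -0.371, "ty": -0.41, "tz": 0, "wx": 0, "wy": 0, "wz": -0.288, "claw": 0}, {"tx": -0.371, "ty": -0.41, "tz": 0, "wx": 0, "wy": 0, "wz": -0.288, "claw": 0}, {"tx": -0.371, "ty": -0.41, "tz": 0, "wx": 0, "wy": 0, "wz": -0.288, "claw": 0}, {"tx": -0.371, "ty": -0.41, "tz": 0, "wx": 0, "wy": 0, "wz": -0.288, "claw": 0}, {"tx": -0.371, "ty": -0.41, "tz": 0, "wx": 0, "wy": 0, "wz": -0.288, "claw": 0}, {"tx": -0.371, "ty": -0.41, "tz": 0, "wx": 0, "wy": 0, "wz": -0.288, "claw": 0}, {"tx": -0.371, "ty": -0.41, "tz": 0, "wx": 0, "wy": 0, "wz": -0.288, "claw": 0}])

```text
clock: 10.05
eef_pos: [516.3, 85.8, 278.8]
tool_rot: [3.14, 0.0, -0.511]
force: [-0.6, 0.0, 0.4]
width: 85.5
gripper_force: 0.0
```

```bash
python3 s.py; python3 - <<'E'
from h import *
p=ctrl.get_image('scene'); cv2.imwrite('pics/g2.png',cv2.resize(p['img'][100:240,130:310,::-1],(720,560),interpolation=2))
hsv=cv2.cvtColor(p['img'],cv2.COLOR_RGB2HSV)
m=(hsv[...,0]<16)&(hsv[...,0]>3)&(hsv[...,1]>170)&(hsv[...,2]>100)
k,l,st,c=cv2.connectedComponentsWithStats(m.astype(np.uint8))
for i in range(1,k):
    if st[i,4]<20: continue
    w=world(p,l==i); 
    if len(w)<10: continue
    top=w[w[:,2]>np.percentile(w[:,2],95)-7]
    print(st[i],cv2.minAreaRect(np.float32(top[:,:2])),np.median(top[:,2]).round(1))
E
```

```text
[-1.20000e-02 -1.00000e-02  1.20000e-02  1.66000e-01 -1.65000e-01
  1.80000e-01  5.16459e+02  8.61190e+01  2.79107e+02 -2.92350e+01
  8.54360e+01  0.00000e+00] 10.2 [-0.33  0.4   0.16  1.81 -0.08  0.94 -2.22]
[248 152   9  18  97] ((517.6329345703125, 89.68006896972656), (8.996694564819336, 56.818824768066406), 61.23839569091797) 201.9
[198 171   8  20 102] ((479.24688720703125, -75.00088500976562), (11.086432456970215, 56.43538284301758), 34.71055221557617) 201.8
```

View pics/g2.png

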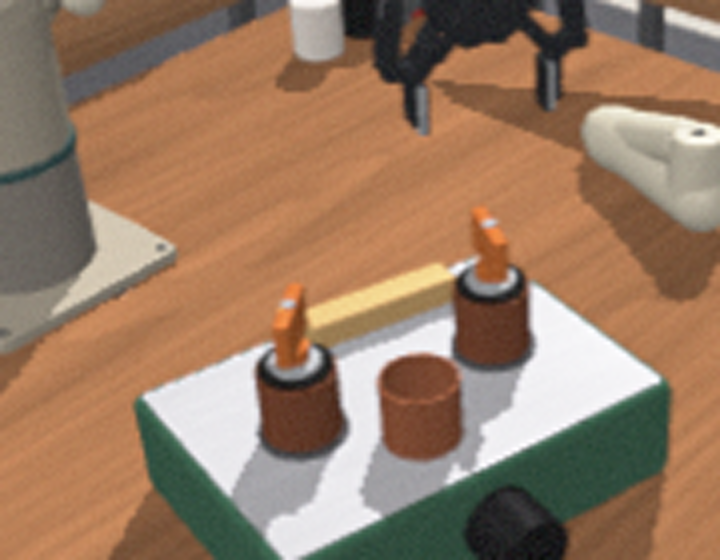

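The second picture shows nut A (at (290,325)) now at yaw -55.3°, so it has slackened about 71° and sprung to rest. The gripper is over nut B (490,245).

Emit:
jog_arm(plan=[{"tx": -0.002, "ty": -0.006, "tz": 0.15, "wx": 0, "wy": 0, "wz": 0, "claw": 0}, {"tx": -0.002, "ty": -0.006, "tz": 0.3, "wx": 0, "wy": 0, "wz": 0, "claw": 0}, {"tx": -0.002, "ty": -0.006, "tz": 0.35, "wx": 0, "wy": 0, "wz": 0, "claw": 0}, {"tx": -0.002, "ty": -0.006, "tz": 0.35, "wx": 0, "wy": 0, "wz": 0, "claw": 0}, {"tx": -0.002, "ty": -0.006, "tz": 0.35, "wx": 0, "wy": 0, "wz": 0, "claw": 0.7}, {"tx": -0.002, "ty": -0.006, "tz": 0.35, "wx": 0, "wy": 0, "wz": 0, "claw": 0.7}, {"tx": -0.002, "ty": -0.006, "tz": 0.35, "wx": 0, "wy": 0, "wz": 0, "claw": 0.7}, {"tx": -0.002, "ty": -0.006, "tz": 0.35, "wx": 0, "wy": 0, "wz": 0, "claw": 0.7}, {"tx": -0.002, "ty": -0.006, "tz": 0.35, "wx": 0, "wy": 0, "wz": 0, "claw": 1}, {"tx": -0.002, "ty": -0.006, "tz": 0.35, "wx": 0, "wy": 0, "wz": 0, "claw": 1}, {"tx": -0.002, "ty": -0.006, "tz": 0.35, "wx": 0, "wy": 0, "wz": 0, "claw": 1}, {"tx": -0.002, "ty": -0.006, "tz": 0.35, "wx": 0, "wy": 0, "wz": 0, "claw": 1}])

```text
clock: 11.5
eef_pos: [517.1, 89.4, 175.1]
tool_rot: [3.141, -0.001, -0.508]
force: [-1.5, -1.8, 5.4]
width: 10.5
gripper_force: 59.7
```

```bash
python3 s.py
```

```text
[-3.21000e-01  3.65000e-01 -5.00000e-03 -1.80600e+00 -1.80000e+00
  5.57200e+00  5.17146e+02  8.93830e+01  1.75125e+02 -2.90780e+01
  1.09280e+01  5.97360e+01] 11.65 [-0.32  0.53  0.13  1.93 -0.11  0.69 -2.2 ]
```

Well centred. I'll try counter-clockwise first.

Emit:
jog_arm(plan=[{"tx": 0, "ty": 0, "tz": 0, "wx": 0, "wy": 0, "wz": -0.03, "claw": 1}, {"tx": 0, "ty": 0, "tz": 0, "wx": 0, "wy": 0, "wz": -0.06, "claw": 1}, {"tx": 0, "ty": 0, "tz": 0, "wx": 0, "wy": 0, "wz": -0.09, "claw": 1}, {"tx": 0, "ty": 0, "tz": 0, "wx": 0, "wy": 0, "wz": -0.12, "claw": 1}, {"tx": 0, "ty": 0, "tz": 0, "wx": 0, "wy": 0, "wz": -0.14, "claw": 1}, {"tx": 0, "ty": 0, "tz": 0, "wx": 0, "wy": 0, "wz": -0.14, "claw": 1}])

```text
clock: 12.3
eef_pos: [517.3, 89.8, 175.2]
tool_rot: [-3.141, -0.001, -0.288]
force: [-0.1, 0.0, 5.1]
width: 10.8
gripper_force: 59.8
```

```bash
python3 s.py
```

```text
[-5.90000e-02  3.27000e-01 -2.36000e-01 -8.23000e-01 -6.21000e-01
  5.24700e+00  5.17292e+02  8.98130e+01  1.75147e+02 -1.65040e+01
  1.09720e+01  5.97740e+01] 12.45 [-0.27  0.53  0.07  1.93 -0.06  0.69 -2.03]
```

Emit:
jog_arm(plan=[{"tx": 0, "ty": 0, "tz": 0, "wx": 0, "wy": 0, "wz": -0.02, "claw": 1}, {"tx": 0, "ty": 0, "tz": 0, "wx": 0, "wy": 0, "wz": -0.035, "claw": 1}, {"tx": 0, "ty": 0, "tz": 0, "wx": 0, "wy": 0, "wz": -0.035, "claw": 1}])

```text
clock: 12.8
eef_pos: [517.3, 89.9, 175.1]
tool_rot: [-3.141, -0.001, -0.233]
force: [-1.6, -0.9, 4.7]
width: 10.6
gripper_force: 59.8
```

```bash
python3 s.py
```

```text
[-2.60000e-02  2.94000e-01 -2.15000e-01 -1.63400e+00 -7.76000e-01
  5.00600e+00  5.17322e+02  8.99240e+01  1.75140e+02 -1.33510e+01
  1.09780e+01  5.97700e+01] 12.95 [-0.26  0.53  0.05  1.93 -0.04  0.69 -1.99]
```

The torque levels off at 0.22 N m, so counter-clockwise slackens nut B. I'll go to about 77° in all.

Emit:
jog_arm(plan=[{"tx": 0, "ty": 0, "tz": 0, "wx": 0, "wy": 0, "wz": -0.07, "claw": 1}, {"tx": 0, "ty": 0, "tz": 0, "wx": 0, "wy": 0, "wz": -0.14, "claw": 1}, {"tx": 0, "ty": 0, "tz": 0, "wx": 0, "wy": 0, "wz": -0.21, "claw": 1}, {"tx": 0, "ty": 0, "tz": 0, "wx": 0, "wy": 0, "wz": -0.28, "claw": 1}, {"tx": 0, "ty": 0, "tz": 0, "wx": 0, "wy": 0, "wz": -0.35, "claw": 1}, {"tx": 0, "ty": 0, "tz": 0, "wx": 0, "wy": 0, "wz": -0.42, "claw": 1}, {"tx": 0, "ty": 0, "tz": 0, "wx": 0, "wy": 0, "wz": -0.49, "claw": 1}, {"tx": 0, "ty": 0, "tz": 0, "wx": 0, "wy": 0, "wz": -0.56, "claw": 1}, {"tx": 0, "ty": 0, "tz": 0, "wx": 0, "wy": 0, "wz": -0.63, "claw": 1}, {"tx": 0, "ty": 0, "tz": 0, "wx": 0, "wy": 0, "wz": -0.68, "claw": 1}, {"tx": 0, "ty": 0, "tz": 0, "wx": 0, "wy": 0, "wz": -0.68, "claw": 1}])

```text
clock: 14.1
eef_pos: [516.6, 92.0, 175.1]
tool_rot: [-3.14, -0.002, 0.838]
force: [-2.4, 3.8, 5.5]
width: 10.8
gripper_force: 60.0
```

```bash
python3 s.py
```

```text
[ 8.84000e-01  7.22000e-01 -2.41000e-01 -2.79800e+00  3.55300e+00
  5.79200e+00  5.16590e+02  9.19390e+01  1.75137e+02  4.79340e+01
  1.08950e+01  5.99970e+01] 14.25 [-0.05  0.54 -0.26  1.92  0.2   0.71 -1.16]
```

Emit:
jog_arm(plan=[{"tx": 0, "ty": 0, "tz": 0, "wx": 0, "wy": 0, "wz": 0.06, "claw": 1}, {"tx": 0, "ty": 0, "tz": 0, "wx": 0, "wy": 0, "wz": 0.06, "claw": 1}, {"tx": 0, "ty": 0, "tz": 0, "wx": 0, "wy": 0, "wz": 0.06, "claw": 0}, {"tx": 0, "ty": 0, "tz": 0, "wx": 0, "wy": 0, "wz": 0.06, "claw": 0}, {"tx": 0, "ty": 0, "tz": 0, "wx": 0, "wy": 0, "wz": 0.06, "claw": 0}, {"tx": 0, "ty": 0, "tz": 0, "wx": 0, "wy": 0, "wz": 0.06, "claw": 0}, {"tx": 0, "ty": 0, "tz": 0, "wx": 0, "wy": 0, "wz": 0.06, "claw": 0}, {"tx": 0, "ty": 0, "tz": -0.15, "wx": 0, "wy": 0, "wz": 0.06, "claw": 0}, {"tx": 0, "ty": 0, "tz": -0.3, "wx": 0, "wy": 0, "wz": 0.06, "claw": 0}, {"tx": 0, "ty": 0, "tz": -0.4, "wx": 0, "wy": 0, "wz": 0.06, "claw": 0}, {"tx": 0, "ty": 0, "tz": -0.4, "wx": 0, "wy": 0, "wz": 0.06, "claw": 0}, {"tx": 0, "ty": 0, "tz": -0.4, "wx": 0, "wy": 0, "wz": 0.06, "claw": 0}])

```text
clock: 15.5
eef_pos: [517.1, 89.8, 294.6]
tool_rot: [3.141, -0.001, 0.742]
force: [0.1, -0.3, -1.1]
width: 85.3
gripper_force: 0.0
```

```bash
python3 - <<'E'
from h import *
p=ctrl.get_image('scene'); cv2.imwrite('pics/g3.png',cv2.resize(p['img'][100:240,130:310,::-1],(720,560),interpolation=2))
hsv=cv2.cvtColor(p['img'],cv2.COLOR_RGB2HSV)
m=(hsv[...,0]<16)&(hsv[...,0]>3)&(hsv[...,1]>170)&(hsv[...,2]>100)
k,l,st,c=cv2.connectedComponentsWithStats(m.astype(np.uint8))
for i in range(1,k):
    if st[i,4]<20: continue
    w=world(p,l==i); 
    if len(w)<10: continue
    top=w[w[:,2]>np.percentile(w[:,2],95)-7]
    print(st[i],cv2.minAreaRect(np.float32(top[:,:2])),np.median(top[:,2]).round(1))
E
```

```text
[243 155  19  15 199] ((516.5674438476562, 88.83303833007812), (50.19462203979492, 14.229933738708496), 40.33989334106445) 201.8
[198 171   9  20 105] ((479.4299621582031, -74.98542022705078), (11.918635368347168, 58.95257568359375), 35.596771240234375) 201.4
```

View pics/g3.png

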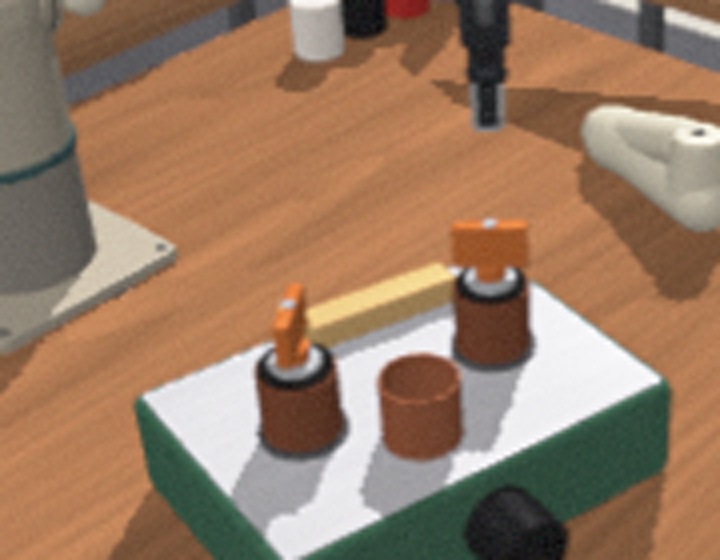

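Nut B (490,245) now sits at about +41° from its start of -29°, roughly 70° slack. Nut A is about 70° slack, the gripper is clear, and the other things on the deck have not moved.

```bash
python3 -c "
from cell import ctrl; print(ctrl.finish_job())"
```

```text
the job is handed in; nothing more can be done
None
```

Both hand nuts are slackened about 70° (nut A, at y ≈ -76 mm, was left-handed and turned clockwise; nut B, at y ≈ 89 mm, counter-clockwise), both were released with the arm clear, and the job was handed in at about 15.5 s; no verdict was returned.

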